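# Seat a brass blank in the setting block and close the keeper

### The job

Without picking anything up, push the loose brass blank across the white block with a fingertip until it drops into the round recess and lies flat and fully down in it. Then push the red-knobbed keeper arm round over the blank until it meets its stop. Leave the punch, the small copper disc and everything else where they are, and draw the arm back clear.

Things in the scene. Friction and masses are not known exactly. Their poses are not given: they have to be found in the camera images.
- blank: The loose brass blank: a plain disc, diameter 44 mm, thickness 6 mm, about 75 g, lying flat on the white block. Origin: centre of its underside. Slides with ordinary friction (under 1 N).
- block: White nylon setting block, fixed, 160 mm (its x) by 260 mm (its y) by 22 mm high, on a dark stone slab 14 mm thick. Origin: centre of its underside; its z is up. Its flat top (the deck) is 22 mm above the origin, 36 mm above the table. The recess is at (0, +20 mm) in its frame, the keeper's pivot at (0, +95 mm). The blank starts on the -y half of the deck.
- recess (a point): Centre of the floor of the round recess in the block: diameter 48 mm, 6 mm deep, dark bottom, so the blank lies flush with the deck (deck level is 6 mm above this point). Same axes as the block.
- keeper (a joint): Angle of the keeper (rad): 0 = closed against its stop, the arm pointing along the block's -y from the pivot, over the seated blank; it grows as the arm swings open, anticlockwise seen from above, towards the block's +x (at 1.57 the arm points along the block's +x), up to 1.9. Stiff: stays where it is left, about 1 N at the knob moves it.
- keeper_knob (a point): Centre of the red round knob (diameter 16 mm, 16 mm tall) standing near the end of the keeper, 58 mm from the pivot; this point is 18 mm above the deck. The knob reaches from 10 to 26 mm above the deck. Below it is the flat dark steel arm, 14 mm wide, from 4 to 10 mm above the deck, its end 65 mm from the pivot.
- punch: Bystander: steel punch standing upright on the block near its (-x, +y) corner, diameter 18 mm, 50 mm tall. Origin: centre of its underside. Leave it.
- copper_dot: Bystander: small loose copper disc, diameter 24 mm, 6 mm thick, lying on the deck near the -x edge, beside the punch. Origin: centre of its underside. Leave it.
- pliers: Bystander: red-handled pliers lying on the table to the right (-y) of the slab. Origin: under their pivot.
- cutters: Bystander: red-handled pliers lying on the table to the left (+y) of the slab. Origin: under their pivot.
- hammer: Bystander: hammer with a blue handle lying on the table far right (-y).
- jar: Bystander: small glass jar with a black lid, diameter 40 mm, 45 mm tall, standing on the table to the left (+y) of the slab. Origin: centre of its underside.
- brush: Bystander: small blue-handled brush lying on the table far left (+y).

How it is judged:
On the way, in this order (a step that is already met when the one before it is completed fails the run):
1. the blank lies flat in the recess while the keeper is still swung aside (horizontal distance between blank and recess below 0.004 m and z of blank in the frame of recess below 0.002 m and angle between blank's own z axis and vertical below 0.05 rad and value of joint keeper above 0.6 rad), for 0.2 s.
2. the keeper is swung over the blank, to its stop (horizontal distance between blank and recess below 0.004 m and z of blank in the frame of recess below 0.002 m and angle between blank's own z axis and vertical below 0.05 rad and value of joint keeper below 0.1 rad), for 0.2 s.
At the end, for the whole second after the job is handed in: The blank is at rest in the recess (within 4 mm of its centre, underside within 2 mm of its floor, tilted less than 0.05 rad) and the keeper is within 0.1 rad of its stop (all of step 2 and linear speed of blank below 0.01 m/s); the robot touches nothing.
It fails at once if the blank is lifted (its underside more than 8 mm above the deck at its centre, or tipped by more than 0.6 rad) (z of blank in the frame of recess above 0.014 m or angle between blank's own z axis and vertical above 0.6 rad).
It fails at once if the blank falls off the block (z of blank in the frame of recess below -0.008 m).
It fails at once if the punch or the copper disc is moved by more than 15 mm (distance of any of punch, copper_dot from where it was at the start of the episode above 0.015 m).
It fails at once if pliers, hammer, jar or brush are moved by more than 15 mm (distance of any of pliers, cutters, hammer, jar, brush from where it was at the start of the episode above 0.015 m).
It also fails if it takes over 53 s, if anything falls off the work surface, if the arm or the gripper's body presses on something with over 40 N, if the wrist force passes 120 N, or if a joint passes its speed limit or range.

### The arm

A 6-joint arm with a two-finger parallel gripper is mounted at the origin on the work surface. World frame = base frame: x ahead of the robot, y to its left, z up, the work surface at z = 0. Lengths are in m, angles in rad, forces in N, time in s.
With the tool pointing down it reaches from about 0.3 to 0.875 m from the base axis. Payload 6.4 kg.
Tool frame: the origin (TCP) lies between the finger pads; the fingertips stand tip_extent ahead of it and the grasp point (between the pads) lies 5 mm behind it (tip_extent is the distance from the TCP to the fingertips, in m); z points along the fingers, y is the direction in which the jaws open and shut (so a half turn about z gives the same grasp; the last joint's range is limited). The gripper opens to 85 mm and grips with 20 to 120 N. Pads are 22 mm wide; open, the fingers measure 114 mm over their backs; the gripper's body (76 mm by 85 mm) begins 54 mm behind the grasp point. The pads swing forward as they close: fully open they stand 13 mm farther back than shut.
Start: joints at [-1.545, 0.181, 1.607, -0, 1.354, -0.206], TCP at [0.132, -0.56, 0.245] pointing down, gripper open.
Joint ranges: [-2.99, 2.99], [-0.89, 2.07], [0.3, 2.58], [-1.14, 4.28], [0, 2.63], [-3.12, 3.12]. Speed limits (rad/s): [2.57, 2.57, 3.01, 3.14, 3.14, 3.14].

### API

Orientations are given as a unit quaternion [w, x, y, z].
In Python, from bench import * gives the robot as it stands.
- The arm moves only by the shell command python3 -m jog 'ROWS'. ROWS is JSON, a list of rows, each a list of 3 entries, a list of its own where there are three numbers: the shift along the tool's x, y, z in mm, then the turn, a rotation vector about the tool's x, y, z in rad, then the opening, from 0 (shut) to 1 (fully open). A call has 1 to 20 rows; each row is the pose to reach, as a shift and turn from the pose measured when the call began, along the tool's axes at that moment; what a row does not reach only later rows make up. A row lasts 1/12 s, in which the tool goes at most 41.7 mm and 7.16 degrees, less where a joint would pass 70% of its speed; a pose out of reach is approached as far as the arm can. A call with a gripper value outside its range is refused whole. The fingers move at their own pace and stop on an object; the grip force is fixed at half the most. Time passes only in rows, so rows that repeat a pose let the fingers close. It gives the time, the measured TCP pose, the force and the opening at its end, in the units of the state.
- get_obs(): the state, without advancing time (a new reading comes with each control period).
- camera(name): name is "side" or "top" or "wrist"; returns (picture, depth): 420x560x3 uint8, red, green, blue; 420x560 float32, m along the optical axis (not along the pixel's ray), 0 where there is no reading.
- get_calibration(name): a dict with "fx", "fy", "cx", "cy" (pixels), "k1" (the pictures are not rectified: a ray, as slopes to the right and down, at radius r is drawn at 1 + k1 r^2 times it, then the intrinsics apply), "world_from_camera" (4x4, takes a point from camera to world coordinates). Camera axes: x right, y down, z forward; pixel columns grow to the right and rows downward; lengths in m; the calibration is good to about 2 mm. A picture is of the moment at which its call begins: read the wrist's pose just before it. get_calibration takes no time and is no camera call; for the wrist camera it gives the pose at the moment of the call.
- hand_in(): hands the job in, once; it reports no verdict.
The state is a dict: "time_s": time; "q": joint angles; "dq": joint speeds; "joint_efforts": joint torques, N m; "eef_pos": TCP position; "eef_rot": TCP orientation; "wrist_force": force on the tool from outside, world axes, zero at the start; "torque": the same for the moment, N m; "opening": opening from 0.0 (shut) to 1.0 (fully open).
Only numpy, scipy, OpenCV 4.12 (cv2) and the standard library are available. Lean on these libraries where they do the work, as an engineer would, in place of code of your own. Each camera call takes 0.05 s, during which the arm holds its last target.

## Working session

There is one attempt and no reset: what is moved stays moved. The work goes in short steps, Python scripts to look and compute and a shell command to move; the robot and the scene stay as the last step left them, time stands still between calls to the robot, and variables do not carry over. Pictures are saved under pics/ and viewed, and the job is handed in when it is done.

```bash
ls; mkdir -p pics; python3 - <<'E'
from bench import *
import cv2,numpy as np
o=get_obs();print(o)
for n in("top","side"):
    p,d=camera(n);cv2.imwrite(f"pics/{n}0.png",p[:,:,::-1]);np.savez(f"{n}0.npz",p=p,d=d)
    c=get_calibration(n);print(n,c)
E
```

```text
pics
{'time_s': 0.0, 'q': array([-1.54529925e+00,  1.81564849e-01,  1.60802850e+00,  2.15944409e-05,
        1.35382545e+00, -2.06304237e-01]), 'dq': array([-5.66445617e-05, -9.97193153e-05,  1.35710764e-03, -3.51976583e-04,
        1.20714168e-03,  2.29759694e-04]), 'joint_efforts': array([ 3.26292800e-03, -4.44868505e+01, -3.51335227e+01, -1.27037688e-04,
        9.03918582e-03,  3.03739668e-06]), 'eef_pos': array([ 0.13210217, -0.55905807,  0.24436086]), 'eef_rot': array([-9.08391898e-04,  9.93290890e-01,  1.15638983e-01,  9.29315041e-05]), 'wrist_force': array([0.1842229 , 0.40296972, 0.55589643]), 'torque': array([-0.00561725, -0.00510562, -0.02714954]), 'opening': 0.9989385687704594}
top {'fx': 529.8773683486235, 'fy': 529.8773683486235, 'cx': 283.4204755251542, 'cy': 205.66362853669148, 'k1': -0.13150245157832455, 'world_from_camera': array([[ 2.02291515e-02, -9.87866812e-01,  1.53980332e-01,
         2.67462832e-01],
       [-9.99784633e-01, -2.07013339e-02, -1.46360197e-03,
         8.29106878e-03],
       [ 4.63344208e-03, -1.53917562e-01, -9.88072829e-01,
         1.82360881e+00],
       [ 0.00000000e+00,  0.00000000e+00,  0.00000000e+00,
         1.00000000e+00]])}
side {'fx': 525.7633366110483, 'fy': 525.7633366110483, 'cx': 276.52548722464604, 'cy': 202.50210915174065, 'k1': -0.08456560568464258, 'world_from_camera': array([[-0.70644068, -0.53625393,  0.46192346, -0.11459535],
       [-0.70773945,  0.5289367 , -0.46832771,  0.63494153],
       [ 0.0068143 , -0.65776721, -0.75319046,  1.11281826],
       [ 0.        ,  0.        ,  0.        ,  1.        ]])}
```

View pics/top0.png

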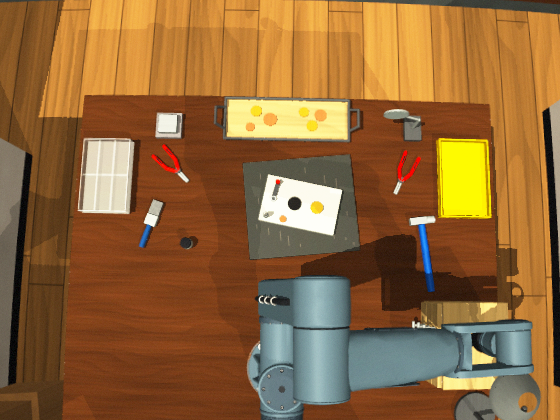

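View pics/side0.png

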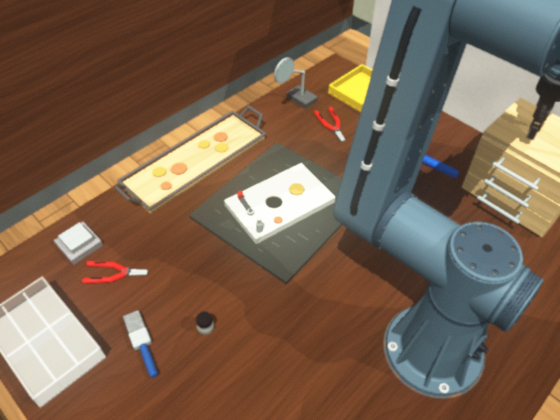

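The top view shows the block with the dark recess at about (294,204), the brass blank at (317,207), the red knob at (278,183), copper at (283,219) and the punch at (268,214). Next I'll measure these in both views.

```bash
cat > h.py <<'E'
import numpy as np,cv2
from bench import *
def ray(c,u,v):
    K=np.array([[c['fx'],0,c['cx']],[0,c['fy'],c['cy']],[0,0,1]])
    s=cv2.undistortPoints(np.array([[[u,v]]],float),K,np.array([c['k1'],0,0,0,0]))[0,0]
    T=c['world_from_camera'];return T[:3,3],T[:3,:3]@np.array([s[0],s[1],1])
def onplane(c,u,v,z):
    o,d=ray(c,u,v);return (o+d*(z-o[2])/d[2])
def proj(c,P):
    T=np.linalg.inv(c['world_from_camera']);p=T[:3,:3]@np.array(P)+T[:3,3]
    x,y=p[:2]/p[2];f=1+c['k1']*(x*x+y*y);return c['fx']*x*f+c['cx'],c['fy']*y*f+c['cy']
def blobs(p,kind,roi):
    h=cv2.cvtColor(p,cv2.COLOR_RGB2HSV).astype(int);H,S,V=h[...,0],h[...,1],h[...,2]
    m={'brass':(H>=18)&(H<=32)&(S>110)&(V>100),'copper':(H>=4)&(H<=16)&(S>70)&(V>120),'red':((H<=5)|(H>=174))&(S>150)&(V>70),
       'dark':(V<60),'white':(S<60)&(V>150)}[kind].astype(np.uint8)
    x0,y0,x1,y1=roi;k=np.zeros_like(m);k[y0:y1,x0:x1]=m[y0:y1,x0:x1]
    n,l,st,ce=cv2.connectedComponentsWithStats(k)
    return sorted([(int(st[i,4]),ce[i].round(2).tolist(),(l==i)) for i in range(1,n)],key=lambda t:-t[0])
E
python3 - <<'E'
from h import *
for n,roi in(("top",(258,172,345,238)),("side",(222,160,340,245))):
    z=np.load(n+"0.npz");p=z['p'];c=get_calibration(n)
    cv2.imwrite(f"pics/{n}0z.png",cv2.resize(p[roi[1]:roi[3],roi[0]:roi[2],::-1],None,fx=6,fy=6,interpolation=cv2.INTER_CUBIC))
    for k,zz in(('brass',.042),('copper',.042),('red',.062),('dark',.036),('white',.036)):
        for b in blobs(p,k,roi)[:3]:
            if b[0]>5: print(n,k,b[:2],onplane(c,*b[1],zz).round(4))
            if k=='white' and b[0]>500:
                cs,_=cv2.findContours(b[2].astype(np.uint8),0,1);r=cv2.minAreaRect(cs[0]);hull=cv2.convexHull(cs[0]);ap=cv2.approxPolyDP(hull,5,True)[:,0]
                for a in ap: print('  corner',a,onplane(c,*map(float,a),.036).round(4))
E
```

```text
top brass (123, [316.42, 207.02]) [ 0.5428 -0.1068  0.042 ]
top copper (7, [278.0, 180.0]) [0.6338 0.026  0.042 ]
top red (16, [277.5, 181.5]) [0.6244 0.0274 0.062 ]
top dark (116, [294.01, 203.32]) [ 0.5549 -0.0304  0.036 ]
top dark (37, [340.43, 202.57]) [ 0.5609 -0.1893  0.036 ]
top white (3206, [300.26, 204.75]) [ 0.5504 -0.0518  0.036 ]
  corner [268 174] [0.6554 0.061  0.036 ]
  corner [340 189] [ 0.6081 -0.1877  0.036 ]
  corner [333 234] [ 0.4523 -0.1645  0.036 ]
  corner [258 219] [0.4983 0.0912 0.036 ]
side brass (114, [296.12, 188.7]) [ 0.5399 -0.1054  0.042 ]
side brass (10, [225.3, 162.5]) [ 0.7553 -0.0339  0.042 ]
side copper (428, [233.28, 169.16]) [ 0.7188 -0.0323  0.042 ]
side copper (82, [334.63, 239.13]) [ 0.3499 -0.0488  0.042 ]
side copper (73, [321.85, 162.29]) [ 0.5594 -0.2341  0.042 ]
side red (23, [239.7, 193.74]) [0.6217 0.03   0.062 ]
side white (4405, [279.16, 202.05]) [ 0.5419 -0.0409  0.036 ]
  corner [335 196] [ 0.4495 -0.1661  0.036 ]
  corner [259 242] [0.4825 0.0918 0.036 ]
  corner [224 202] [0.6475 0.0659 0.036 ]
  corner [299 163] [ 0.608  -0.1892  0.036 ]
```

```bash
python3 -m jog '[[[0,0,-40],[0,0,0],0],[[116,-101,-40],[0,0,0.1],0],[[232,-202,-40],[0,0,0.2],0],[[348,-303,-40],[0,0,0.3],0],[[465,-404,-40],[0,0,0.4],0],[[465,-404,-40],[0,0,0.4],0],[[465,-404,-40],[0,0,0.4],0],[[465,-404,-40],[0,0,0.4],0],[[465,-404,-40],[0,0,0.4],0],[[465,-404,-40],[0,0,0.4],0],[[465,-404,-40],[0,0,0.4],0],[[465,-404,-40],[0,0,0.4],0],[[465,-404,-40],[0,0,0.4],0],[[465,-404,-40],[0,0,0.4],0],[[465,-404,-40],[0,0,0.4],0],[[465,-404,-40],[0,0,0.4],0],[[465,-404,-40],[0,0,0.4],0],[[465,-404,-40],[0,0,0.4],0],[[465,-404,-40],[0,0,0.4],0],[[465,-404,-40],[0,0,0.4],0]]'
cat > look.py <<'E'
import sys
from h import *
tag=sys.argv[1]
o=get_obs();c=get_calibration("wrist");p,d=camera("wrist")
import pickle;pickle.dump((o,c,p,d),open(f"w{tag}.pkl","wb"))
cv2.imwrite(f"pics/w{tag}.png",p[:,:,::-1]);print(o['eef_pos'].round(4),o['eef_rot'].round(4),o['time_s'],o['wrist_force'].round(2),o['opening']);print(c['world_from_camera'].round(3))
E
python3 look.py 1
```

```text
time_s: 1.77
eef_pos: [0.4913, -0.06, 0.285]
eef_rot: [-0.001, 0.996, -0.085, -0.0]
wrist_force: [-0.0, -0.1, 0.3]
opening: -0.001
[ 0.4913 -0.06    0.285 ] [-7.000e-04  9.964e-01 -8.460e-02 -4.000e-04] 1.7667 [-0.02 -0.06  0.33] -0.001196357786462252
[[-0.168 -0.952 -0.257  0.556]
 [-0.986  0.162  0.044 -0.071]
 [-0.001  0.261 -0.965  0.414]
 [ 0.     0.     0.     1.   ]]
```

View pics/w1.png

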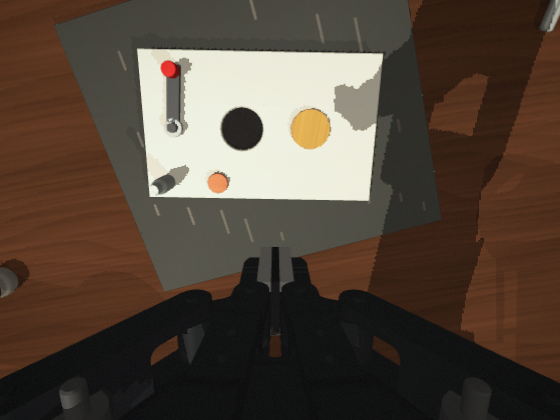

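The wrist view shows the recess at (242,129), the blank at (311,129), the knob at (169,69), the pivot at (174,127), copper at (218,183) and the punch at about (163,184).

```bash
cat > meas.py <<'E'
import sys,pickle
from h import *
o,c,p,d=pickle.load(open(f"w{sys.argv[1]}.pkl","rb"))
roi=(60,5,440,290)
R={}
for k,zz in(('brass',.042),('copper',.042),('red',.062),('white',.036)):
    for b in blobs(p,k,roi)[:1]:
        print(k,b[:2],onplane(c,*b[1],zz).round(4)); R[k]=b
m=R['white'][2].astype(np.uint8)
cs,_=cv2.findContours(m,cv2.RETR_CCOMP,1)
big=max(cs,key=cv2.contourArea);ap=cv2.approxPolyDP(cv2.convexHull(big),8,True)[:,0]
C=[]
for a in ap: C.append(onplane(c,*map(float,a),.036));print(' corner',a,C[-1].round(4))
C=np.array(C);print('centre',C.mean(0).round(4))
for a in cs:
    if 300<cv2.contourArea(a)<5000:
        e=cv2.fitEllipse(a);print(' hole',np.round(e[0],1),np.round(e[1],1),onplane(c,*e[0],.036).round(4))
w=np.argwhere(R['brass'][2])
E
python3 meas.py 1
python3 - <<'E'
import pickle;from h import *
o,c,p,d=pickle.load(open("w1.pkl","rb"))
for n,u,v,z in(("pivot",174,127,.046),("recess",242,129,.036),("punchtop",171,181,.086),("punchbase",157,187,.036),):print(n,onplane(c,u,v,z).round(4))
cv2.imwrite("pics/w1z.png",cv2.resize(p[230:320,230:330,::-1],None,fx=6,fy=6))
E
```

```text
brass (1219, [310.07, 128.49]) [ 0.5417 -0.1081  0.042 ]
copper (325, [217.29, 182.7]) [0.4995 0.006  0.042 ]
red (241, [169.72, 69.08]) [0.623  0.0241 0.062 ]
white (28356, [259.91, 123.61]) [ 0.5562 -0.0541  0.036 ]
 corner [137  49] [0.6528 0.0602 0.036 ]
 corner [382  54] [ 0.6045 -0.1946  0.036 ]
 corner [368 200] [ 0.4481 -0.1651  0.036 ]
 corner [150 196] [0.4963 0.0893 0.036 ]
centre [ 0.5504 -0.0525  0.036 ]
 hole [217.9 182.1] [21.8 23.3] [0.4992 0.0064 0.036 ]
 hole [169.2 179.8] [17.2 42.9] [0.5114 0.062  0.036 ]
 hole [310.3 128.3] [40.5 42.2] [ 0.5417 -0.109   0.036 ]
 hole [241.5 128.4] [43.  44.4] [ 0.5545 -0.0328  0.036 ]
 hole [175.6  89.2] [28.3 83.9] [0.6072 0.03   0.036 ]
pivot [0.5683 0.0386 0.046 ]
recess [ 0.5538 -0.0332  0.036 ]
punchtop [0.5158 0.0429 0.086 ]
punchbase [0.5055 0.0783 0.036 ]
```

View pics/w1z.png

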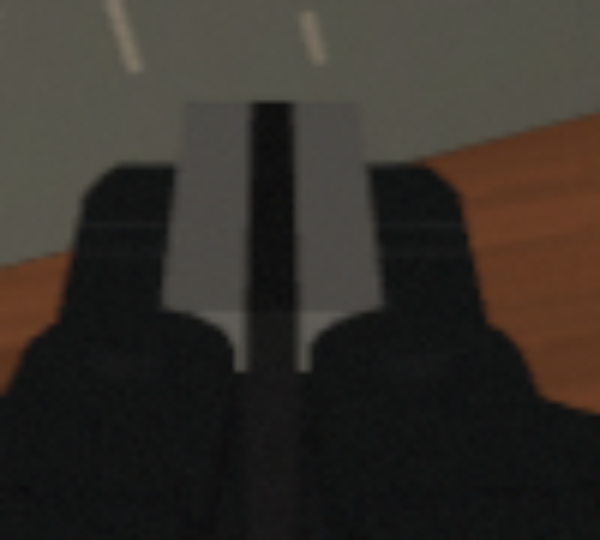

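```bash
python3 - <<'E'
import bench;print([n for n in dir(bench) if not n.startswith('__')]);print(getattr(bench,'tip_extent',None), getattr(bench,'TIP_EXTENT',None))
import pickle;from h import *
o,c,p,d=pickle.load(open("w1.pkl","rb"))
T=c['world_from_camera']
def tool(u,v):
    oo,r=ray(c,u,v);P=oo+r*d[int(round(v)),int(round(u))]
    a=.1686;Rm=np.array([[.9857,-a,0],[-a,-.9857,0],[0,0,-1]]).T
    return ((Rm.T.T@(P-o['eef_pos']))*1000).round(1)
for u,v in((265,249),(285,249),(275,249),(265,260),(285,260),(265,275),(285,275),(252,262),(298,262),(252,270),(298,270),(245,275),(306,275),(260.5,249),(289.5,249)):print(u,v,tool(u,v),d[int(v),int(u)])
E
```

```text
['MotionError', 'camera', 'get_calibration', 'get_obs', 'hand_in', 'tip_extent']
0.014 None
265 249 [10.7 -4.2  6.6] 0.14483891
285 249 [10.7  4.6  6.8] 0.14494437
275 249 [10.6  0.2  6.9] 0.14506935
265 260 [10.5 -3.9 -4.8] 0.13383111
285 260 [10.4  4.3 -4.5] 0.13413185
265 275 [ 10.3  -3.5 -17.9] 0.121257424
285 275 [ 10.8   3.9 -18.9] 0.1201144
252 262 [ 6.3 -9.8  2.6] 0.14211158
298 262 [ 6.6 10.2  2. ] 0.14138581
252 270 [ 6.3 -9.3 -5.5] 0.13426588
298 270 [ 6.   9.7 -4.8] 0.1349883
245 275 [  6.9 -11.6 -11.2] 0.12858312
306 275 [  6.8  12.5 -10.8] 0.12898661
260.5 249 [10.9 -6.2  6.2] 0.14436245
289.5 249 [-96.4  19.3 271.4] 0.14468692
```

```bash
python3 -m jog '[[[29,38,20],[0,0,0],0],[[58,76,40],[0,0,0],0],[[58,76,75],[0,0,0],0],[[58,76,110],[0,0,0],0],[[58,76,145],[0,0,0],0],[[58,76,175],[0,0,0],0],[[58,76,200],[0,0,0],0],[[58,76,208],[0,0,0],0],[[58,76,208],[0,0,0],0],[[58,76,208],[0,0,0],0]]'; python3 look.py 2; python3 meas.py 2
```

```text
time_s: 2.65
eef_pos: [0.5357, -0.1456, 0.0779]
eef_rot: [-0.001, 0.996, -0.086, 0.0]
wrist_force: [-0.9, -0.5, 0.3]
opening: -0.004
[ 0.5357 -0.1456  0.0779] [-6.000e-04  9.963e-01 -8.550e-02  0.000e+00] 2.65 [-0.91 -0.53  0.31] -0.004357930973813579
[[-0.17  -0.952 -0.256  0.6  ]
 [-0.985  0.164  0.044 -0.157]
 [-0.     0.26  -0.966  0.207]
 [ 0.     0.     0.     1.   ]]
brass (4637, [204.86, 247.14]) [ 0.5421 -0.1086  0.042 ]
white (43139, [203.89, 176.65]) [ 0.5788 -0.1152  0.036 ]
 corner [60 94] [ 0.6309 -0.0547  0.036 ]
 corner [349  99] [ 0.6045 -0.1949  0.036 ]
 corner [335 289] [ 0.5019 -0.1753  0.036 ]
 corner [ 60 289] [ 0.529  -0.0186  0.036 ]
centre [ 0.5666 -0.1109  0.036 ]
 hole [249.4 190.8] [14.2 50.6] [ 0.5673 -0.1374  0.036 ]
```

View pics/w2.png

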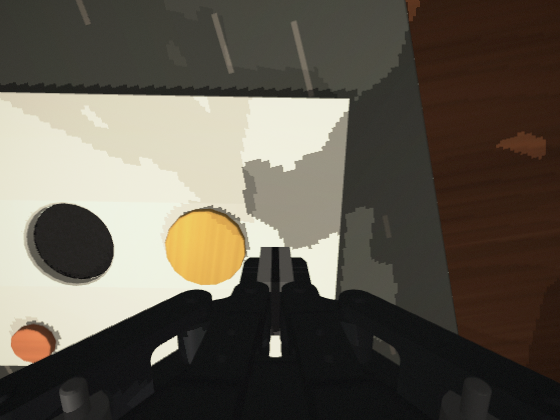

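```bash
python3 -m jog '[[[0,0,13],[0,0,0],0],[[0,0,26],[0,0,0],0],[[0,0,26],[0,0,0],0],[[0,0,26],[0,0,0],0],[[0,-4,26],[0,0,0],0],[[0,-8,26],[0,0,0],0],[[0,-12,26],[0,0,0],0],[[0,-16,26],[0,0,0],0],[[0,-20,26],[0,0,0],0],[[0,-24,26],[0,0,0],0],[[0,-28,26],[0,0,0],0],[[0,-32,26],[0,0,0],0],[[0,-36,26],[0,0,0],0],[[0,-40,26],[0,0,0],0],[[0,-44,26],[0,0,0],0],[[0,-48,26],[0,0,0],0],[[0,-50,26],[0,0,0],0],[[0,-50,26],[0,0,0],0]]'; python3 look.py 3; python3 meas.py 3
```

```text
time_s: 4.2
eef_pos: [0.545, -0.0959, 0.0527]
eef_rot: [-0.0, 0.996, -0.085, 0.001]
wrist_force: [0.5, -0.5, 0.2]
opening: -0.0
[ 0.545  -0.0959  0.0527] [-3.000e-04  9.964e-01 -8.510e-02  9.000e-04] 4.2 [ 0.51 -0.49  0.18] -0.00023530756699138876
[[-0.169 -0.952 -0.254  0.609]
 [-0.986  0.163  0.044 -0.107]
 [-0.     0.258 -0.966  0.181]
 [ 0.     0.     0.     1.   ]]
brass (4265, [207.76, 260.01]) [ 0.5538 -0.0661  0.042 ]
white (53657, [243.97, 180.54]) [ 0.5865 -0.089   0.036 ]
 corner [60 89] [ 0.6375 -0.0205  0.036 ]
 corner [375  95] [ 0.613  -0.1505  0.036 ]
 corner [439 180] [ 0.5719 -0.1756  0.036 ]
 corner [439 289] [ 0.5172 -0.1733  0.036 ]
 corner [ 60 289] [0.5487 0.0107 0.036 ]
centre [ 0.5777 -0.1018  0.036 ]
```

View pics/w3.png

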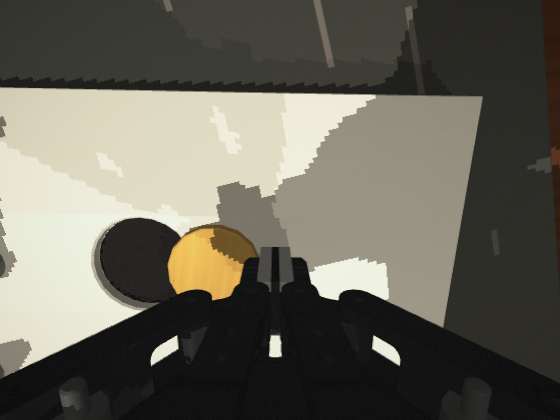

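The blank (centre about (212,264)) now overlaps the recess (top rim about (138,217)). I'll check the sideways alignment from the edge points.

```bash
python3 - <<'E'
import pickle;from h import *
o,c,p,d=pickle.load(open("w3.pkl","rb"))
h=cv2.cvtColor(p,cv2.COLOR_RGB2HSV).astype(int)
def fit(pts):
    P=np.array(pts);A=np.c_[2*P,np.ones(len(P))];s=np.linalg.lstsq(A,(P**2).sum(1),rcond=None)[0];return s[:2],np.sqrt(s[2]+s[0]**2+s[1]**2)
ex=np.array([.9857,-.1686]);ey=np.array([-.1686,-.9857])
m=(h[...,0]>=15)&(h[...,0]<=32)&(h[...,1]>110)
b=[]
for u in range(175,245):
    v=np.nonzero(m[200:290,u])[0]
    if len(v): b.append(onplane(c,u,200+v[0],.042)[:2])
q,r=fit(b);w=q-o['eef_pos'][:2];print('blank',q.round(4),r.round(4),(w@ex*1e3).round(2),(w@ey*1e3).round(2))
k=[]
V=h[...,2]
for u in range(108,165):
    v=np.nonzero(V[205:260,u]<60)[0]
    if len(v): k.append(onplane(c,u,205+v[0],.030)[:2] if 0 else onplane(c,u,205+v[0]-.5,.036)[:2])
q,r=fit(k);w=q-o['eef_pos'][:2];print('recess',q.round(4),r.round(4),(w@ex*1e3).round(2),(w@ey*1e3).round(2))
E
```

```text
blank [ 0.5494 -0.0685] 0.0209 -0.27 -27.71
recess [ 0.5573 -0.0338] 0.0206 1.64 -63.28
```

```bash
python3 -m jog '[[[0,-4,0],[0,0,0],0],[[0,-8,0],[0,0,0],0],[[0,-12,0],[0,0,0],0],[[0,-15,0],[0,0,0],0],[[0,-18,0],[0,0,0],0],[[0,-21,0],[0,0,0],0],[[0,-23,0],[0,0,0],0],[[0,-25,0],[0,0,0],0],[[0,-27,0],[0,0,0],0],[[0,-29,0],[0,0,0],0],[[0,-31,0],[0,0,0],0],[[0,-33,0],[0,0,0],0],[[0,-35,0],[0,0,0],0],[[0,-35,0],[0,0,0],0],[[0,-35,0],[0,0,0],0]]'; python3 look.py 4
```

```text
time_s: 5.5
eef_pos: [0.5508, -0.0613, 0.0526]
eef_rot: [-0.0, 0.996, -0.085, 0.001]
wrist_force: [-0.2, -1.0, 1.0]
opening: 0.006
[ 0.5508 -0.0613  0.0526] [-4.000e-04  9.964e-01 -8.500e-02  7.000e-04] 5.5 [-0.22 -1.05  1.  ] 0.005807731936447148
[[-0.169 -0.952 -0.255  0.615]
 [-0.986  0.163  0.044 -0.072]
 [-0.     0.258 -0.966  0.181]
 [ 0.     0.     0.     1.   ]]
```

View pics/w4.png

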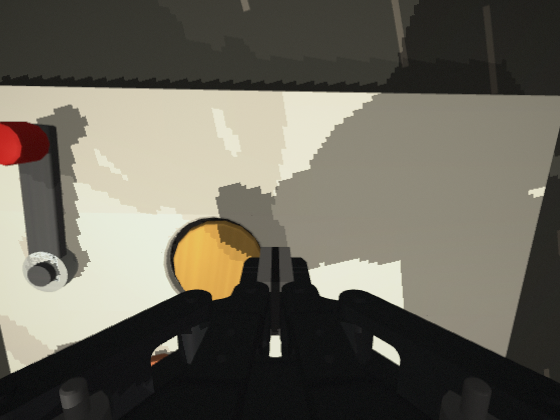

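The blank (215,260) fills the recess, with a dark crescent on its left, so it's almost in. I'll push a little further, then back off and look.

```bash
python3 -m jog '[[[0,-1,0],[0,0,0],0],[[0,-2,0],[0,0,0],0],[[0,-3,0],[0,0,0],0],[[0,-3,0],[0,0,0],0],[[0,10,0],[0,0,0],0],[[0,20,0],[0,0,0],0],[[0,30,-20],[0,0,0],0],[[0,30,-50],[0,0,0],0],[[0,30,-80],[0,0,0],0],[[0,30,-80],[0,0,0],0],[[0,30,-80],[0,0,0],0]]'; python3 look.py 5;python3 - <<'E'
import pickle;from h import *
o,c,p,d=pickle.load(open("w5.pkl","rb"))
b=blobs(p,'brass',(0,0,560,290))[0];m=b[2].astype(np.uint8);e=cv2.fitEllipse(max(cv2.findContours(m,0,1)[0],key=cv2.contourArea))
print(b[:2],e,onplane(c,*e[0],.036).round(4))
# world heights
m=cv2.erode(m,np.ones((5,5)));P=[]
for v,u in np.argwhere(m>0)[::7]:
    oo,r=ray(c,u,v);P.append(oo+r*d[v,u])
P=np.array(P);A=np.c_[P[:,:2]-P[:,:2].mean(0),np.ones(len(P))];print('plane',np.linalg.lstsq(A,P[:,2],rcond=None)[0])
for u,v in ((int(e[0][0]),int(e[0][1]-60)),(int(e[0][0]+70),int(e[0][1])-40)):
    oo,r=ray(c,u,v);print('deck',u,v,(oo+r*d[v,u]).round(4),p[v,u])
E
```

```text
time_s: 6.47
eef_pos: [0.547, -0.0928, 0.1349]
eef_rot: [0.0, 0.996, -0.086, 0.003]
wrist_force: [-0.5, 0.1, -0.0]
opening: -0.003
[ 0.547  -0.0928  0.1349] [ 4.000e-04  9.963e-01 -8.560e-02  3.100e-03] 6.4667 [-0.5   0.07 -0.04] -0.0033869475880654114
[[-0.17  -0.953 -0.25   0.611]
 [-0.985  0.165  0.042 -0.104]
 [ 0.001  0.254 -0.967  0.264]
 [ 0.     0.     0.     1.   ]]
(2677, [193.51, 219.32]) ((193.50949096679688, 219.31100463867188), (55.320289611816406, 59.766441345214844), 115.2887954711914) [ 0.5544 -0.0342  0.036 ]
plane [ 0.33067587 -0.40160597  0.03665781]
deck 193 159 [ 0.5969 -0.0437  0.0349] [238 237 221]
deck 263 179 [ 0.5749 -0.0894  0.0362] [238 238 221]
```

View pics/w5.png

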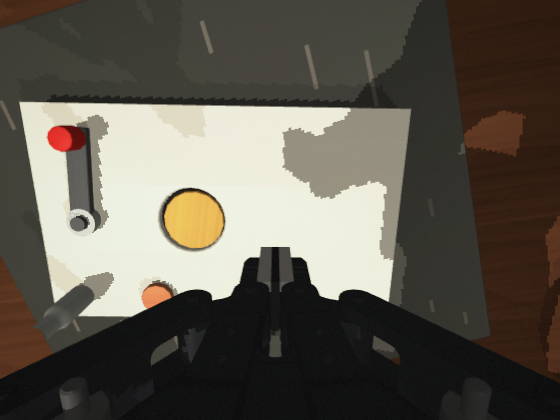

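```bash
python3 - <<'E'
import pickle;from h import *
o,c,p,d=pickle.load(open("w5.pkl","rb"))
m=cv2.erode(blobs(p,'brass',(0,0,560,290))[0][2].astype(np.uint8),np.ones((7,7)))
P=[];
for v,u in np.argwhere(m>0):
    oo,r=ray(c,u,v);P.append(oo+r*d[v,u])
P=np.array(P);print(np.percentile(P[:,2],[0,5,50,95,100]))
G=P[abs(P[:,2]-np.median(P[:,2]))<.006];ce=G[:,:2].mean(0)
A=np.c_[G[:,:2]-ce,np.ones(len(G))];print(len(P),len(G),np.linalg.lstsq(A,G[:,2],rcond=None)[0])
def ring(r0,r1):
    Q=[]
    for v in range(140,290):
        for u in range(110,280):
            oo,r=ray(c,u,v);X=oo+r*d[v,u]
            if r0<np.hypot(X[0]-.5544,X[1]+.034)<r1 and p[v,u].min()>180:Q.append(X)
    return np.array(Q)
Q=ring(.030,.038);print('deck',np.percentile(Q[:,2],[5,50,95]));A=np.c_[Q[:,:2]-ce,np.ones(len(Q))];print(np.linalg.lstsq(A,Q[:,2],rcond=None)[0])
E
```

```text
[0.03372369 0.03490357 0.03595898 0.03702682 0.26392431]
2011 1999 [ 0.00035674 -0.00190124  0.03595897]
deck [0.03494777 0.03597661 0.03702381]
[ 0.0014739  -0.00124625  0.03597694]
```

The blank is flush (blank plane 0.0360, deck 0.0360), level, and about 1 mm from centre, with a dark ring visible all round it. Next I'll plan the keeper arc.

```bash
cat > arc.py <<'E'
import sys
from h import *
from scipy.spatial.transform import Rotation as R
o=get_obs();print(o['q'].round(3),o['eef_pos'].round(4))
q=o['eef_rot'];T=R.from_quat([q[1],q[2],q[3],q[0]])
yd=np.array([.186,.9825,0]);xd=np.array([.9825,-.186,0]);z=float(sys.argv[1]);s0=float(sys.argv[2])
piv=np.array([.5684,.0405,0])
for th in map(float,sys.argv[3:]):
    er=xd*np.sin(th)-yd*np.cos(th);et=xd*np.cos(th)+yd*np.sin(th)
    P=piv+.058*er+s0*et;P[2]=z
    Y=-et;Z=np.array([0,0,-1.]);X=np.cross(Y,Z)
    rel=T.inv()*R.from_matrix(np.c_[X,Y,Z])
    print(th,(T.inv().apply(P-o['eef_pos'])*1e3).round(1),rel.as_rotvec().round(3),'world',P.round(4))
E
python3 - <<'E'
import pickle;from h import *
o,c,p,d=pickle.load(open("w5.pkl","rb"))
b=blobs(p,'red',(30,100,110,180))[0];k=onplane(c,*b[1],.058);print(b[:2],k.round(4))
v=k[:2]-[.5684,.0405];print(np.hypot(*v), np.arctan2(v@[.9825,-.186],-(v@[.186,.9825])))
print(onplane(c,80,222,.050),'punch',onplane(c,55,318,.086))
E
python3 arc.py .110 .027 1.45; python3 arc.py .068 .027 1.45
```

```text
(789, [65.98, 137.89]) [0.624  0.0241 0.058 ]
0.057990198850887936 1.4714071074361064
[0.56914821 0.03824264 0.05      ] punch [0.51953327 0.04896606 0.086     ]
[-3.820e-01  2.600e-01  1.757e+00  1.000e-03  1.122e+00  1.359e+00] [ 0.5458 -0.0921  0.1331]
1.45 [  60.7 -153.3   23.3] [-0.001 -0.003  0.137] world [0.6319 0.0487 0.11  ]
[-3.820e-01  2.600e-01  1.757e+00  1.000e-03  1.122e+00  1.359e+00] [ 0.5458 -0.0921  0.1331]
1.45 [  60.6 -153.3   65.3] [-0.001 -0.003  0.137] world [0.6319 0.0487 0.068 ]
```

```bash
sed -i 's/Y=-et;Z=np.array(\[0,0,-1.\]);X=np.cross(Y,Z)/X=et;Z=np.array([0,0,-1.]);Y=np.cross(Z,X)/' arc.py; python3 arc.py .12 .029 1.47; python3 arc.py .066 .029 1.47
```

```text
[-3.820e-01  2.600e-01  1.757e+00  1.000e-03  1.122e+00  1.359e+00] [ 0.5458 -0.0921  0.1331]
1.47 [  60.6 -156.6   13.3] [ 0.002 -0.003 -1.454] world [0.6322 0.0518 0.12  ]
[-3.820e-01  2.600e-01  1.757e+00  1.000e-03  1.122e+00  1.359e+00] [ 0.5458 -0.0921  0.1331]
1.47 [  60.5 -156.5   67.3] [ 0.002 -0.003 -1.454] world [0.6322 0.0518 0.066 ]
```

```bash
python3 -m jog '[[[5,-13,5],[0,0,-0.12],0],[[10,-26,10],[0,0,-0.24],0],[[15,-39,13],[0,0,-0.36],0],[[20,-52,13],[0,0,-0.48],0],[[25,-65,13],[0,0,-0.6],0],[[30,-78,13],[0,0,-0.72],0],[[35,-91,13],[0,0,-0.84],0],[[40,-104,13],[0,0,-0.96],0],[[45,-117,13],[0,0,-1.08],0],[[50,-130,13],[0,0,-1.2],0],[[55,-143,13],[0,0,-1.32],0],[[60.5,-156.5,13],[0,0,-1.45],0],[[60.5,-156.5,13],[0,0,-1.45],0],[[60.5,-156.5,13],[0,0,-1.45],0]]'; python3 look.py 6; python3 arc.py .066 .029 1.47;  python3 - <<'E'
import pickle;from h import *
o,c,p,d=pickle.load(open("w6.pkl","rb"))
b=blobs(p,'red',(0,0,560,300))[0];k=onplane(c,*b[1],.058);print(b[:2],k.round(4))
E
```

```text
time_s: 7.68
eef_pos: [0.6311, 0.052, 0.1184]
eef_rot: [-0.0, 0.803, 0.596, -0.0]
wrist_force: [-0.4, -0.5, -0.3]
opening: 0.002
[0.6311 0.052  0.1184] [-1.000e-04  8.028e-01  5.962e-01 -1.000e-04] 7.6833 [-0.43 -0.53 -0.33] 0.001853630470273703
[[ 0.958 -0.279 -0.075  0.65 ]
 [-0.288 -0.924 -0.25   0.115]
 [ 0.001  0.261 -0.965  0.247]
 [ 0.     0.     0.     1.   ]]
[-0.106  0.439  1.549 -0.     1.154  0.189] [0.631  0.0515 0.1187]
1.47 [ 0.7  1.1 52.7] [-0.     0.    -0.007] world [0.6322 0.0518 0.066 ]Traceback (most recent call last):
  File "<stdin>", line 3, in <module>
IndexError: list index out of range
```

View pics/w6.png

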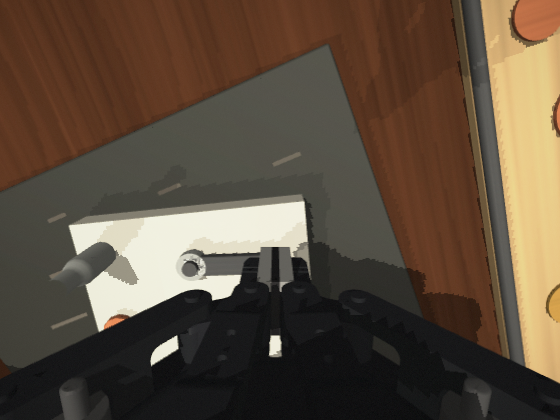

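The fingers are now beyond the knob, on its +y side, which hides the knob. The keeper arm shows from the pivot (191,264) to about (260,265). I'll descend and then follow the arc.

```bash
python3 -m jog '[[[1,1,18],[0,0,0],0],[[1,1,36],[0,0,0],0],[[1,1,52],[0,0,0],0],[[1,1,52],[0,0,0],0],[[1,1,52],[0,0,0],0]]'; python3 arc.py .066 .019 1.4 1.3 1.2 1.1 1.0 .9 .8 .7 .6 .5 .4 .3 .2 .1 .03 0 -.05
```

```text
time_s: 8.15
eef_pos: [0.6307, 0.0514, 0.0653]
eef_rot: [-0.001, 0.804, 0.595, -0.001]
wrist_force: [0.2, 0.6, 0.1]
opening: 0.001
[-0.106  0.513  1.566 -0.     1.066  0.191] [0.6307 0.0514 0.0653]
1.4 [-13.2   2.6  -0.7] [-0.003  0.001  0.061] world [0.6294 0.038  0.066 ]
1.3 [-19.2   3.9  -0.7] [-0.003  0.001  0.161] world [0.6288 0.0319 0.066 ]
1.2 [-25.3   4.5  -0.7] [-0.003  0.001  0.261] world [0.6277 0.0259 0.066 ]
1.1 [-31.4   4.6  -0.7] [-0.003  0.002  0.361] world [0.6259 0.0201 0.066 ]
1.0 [-37.4   4.   -0.7] [-0.003  0.002  0.461] world [0.6236 0.0144 0.066 ]
0.9 [-43.4   2.8  -0.7] [-0.003  0.002  0.561] world [0.6207 0.0091 0.066 ]
0.8 [-49.3   1.   -0.7] [-0.003  0.002  0.661] world [0.6173 0.004  0.066 ]
0.7 [-54.9  -1.3  -0.7] [-0.003  0.002  0.761] world [ 0.6134 -0.0007  0.066 ]
0.6 [-60.3  -4.2  -0.6] [-0.003  0.002  0.861] world [ 0.6091 -0.005   0.066 ]
0.5 [-65.3  -7.6  -0.6] [-0.003  0.002  0.961] world [ 0.6043 -0.0088  0.066 ]
0.4 [-70.  -11.5  -0.6] [-0.003  0.003  1.061] world [ 0.5992 -0.0122  0.066 ]
0.3 [-74.3 -15.9  -0.6] [-0.002  0.003  1.161] world [ 0.5938 -0.015   0.066 ]
0.2 [-78.1 -20.6  -0.6] [-0.002  0.003  1.261] world [ 0.5881 -0.0172  0.066 ]
0.1 [-81.4 -25.7  -0.6] [-0.002  0.003  1.361] world [ 0.5823 -0.0189  0.066 ]
0.03 [-83.4 -29.5  -0.5] [-0.002  0.003  1.431] world [ 0.5781 -0.0198  0.066 ]
0.0 [-84.2 -31.2  -0.5] [-0.002  0.003  1.461] world [ 0.5763 -0.02    0.066 ]
-0.05 [-85.4 -34.   -0.5] [-0.002  0.003  1.511] world [ 0.5732 -0.0203  0.066 ]
```

```bash
python3 -m jog '[[[-7,2,0],[0,0,0.03],0],[[-13,2.6,0],[0,0,0.06],0],[[-19.2,3.9,0],[0,0,0.16],0],[[-25.3,4.5,0],[0,0,0.26],0],[[-31.4,4.6,0],[0,0,0.36],0],[[-37.4,4,0],[0,0,0.46],0],[[-43.4,2.8,0],[0,0,0.56],0],[[-49.3,1,0],[0,0,0.66],0],[[-54.9,-1.3,0],[0,0,0.76],0],[[-60.3,-4.2,0],[0,0,0.86],0],[[-65.3,-7.6,0],[0,0,0.96],0],[[-65.3,-7.6,0],[0,0,0.96],0],[[-65.3,-7.6,0],[0,0,0.96],0]]'; python3 look.py 7; python3 arc.py .066 .019 .4 .3 .2 .1 .05 0 -.05
```

```text
time_s: 9.23
eef_pos: [0.6048, -0.0097, 0.0665]
eef_rot: [0.0, 0.988, 0.157, -0.001]
wrist_force: [0.2, 0.4, 0.5]
opening: 0.002
[ 0.6048 -0.0097  0.0665] [ 1.000e-04  9.877e-01  1.566e-01 -1.000e-03] 9.2333 [0.24 0.36 0.5 ] 0.0018265959940283634
[[ 0.31  -0.918 -0.249  0.667]
 [-0.951 -0.299 -0.082  0.011]
 [ 0.001  0.262 -0.965  0.195]
 [ 0.     0.     0.     1.   ]]
[-2.110e-01  4.590e-01  1.644e+00 -1.000e-03  1.040e+00  1.045e+00] [ 0.6049 -0.0094  0.0663]
0.4 [-6.3  0.8  0.3] [-0.     0.002  0.102] world [ 0.5992 -0.0122  0.066 ]
0.3 [-12.3   1.8   0.3] [-0.     0.002  0.202] world [ 0.5938 -0.015   0.066 ]
0.2 [-18.4   2.2   0.3] [-0.     0.002  0.302] world [ 0.5881 -0.0172  0.066 ]
0.1 [-24.5   2.    0.3] [0.    0.002 0.402] world [ 0.5823 -0.0189  0.066 ]
0.05 [-27.5   1.7   0.3] [0.    0.002 0.452] world [ 0.5793 -0.0195  0.066 ]
0.0 [-30.5   1.2   0.4] [0.    0.002 0.502] world [ 0.5763 -0.02    0.066 ]
-0.05 [-33.5   0.6   0.4] [0.    0.002 0.552] world [ 0.5732 -0.0203  0.066 ]
```

View pics/w7.png

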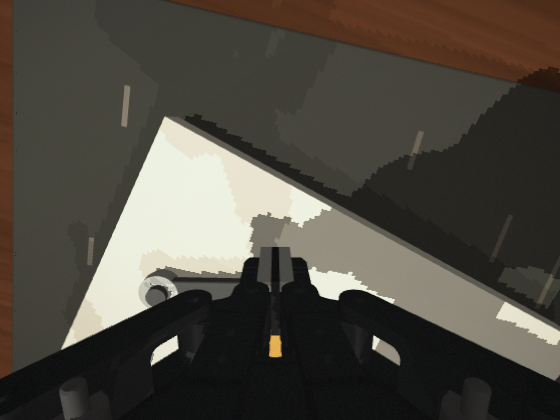

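The keeper arm (pivot at (158,290)) is turning with the fingers, and the blank shows brass below them at (275,345). I'll continue to the stop.

```bash
python3 -m jog '[[[-6.3,0.8,0],[0,0,0.1],0],[[-12.3,1.8,0],[0,0,0.2],0],[[-18.4,2.2,0],[0,0,0.3],0],[[-24.5,2,0],[0,0,0.4],0],[[-27.5,1.7,0],[0,0,0.45],0],[[-30.5,1.2,0],[0,0,0.5],0],[[-30.5,1.2,0],[0,0,0.5],0],[[-32,1,0],[0,0,0.5],0],[[-32,1,0],[0,0,0.5],0]]'; python3 arc.py .066 .019 0 -.05
```

```text
time_s: 10.03
eef_pos: [0.576, -0.0203, 0.0669]
eef_rot: [0.0, 0.996, -0.091, 0.0]
wrist_force: [3.6, -0.0, -0.1]
opening: -0.003
[-0.241  0.404  1.723 -0.     1.013  1.513] [ 0.576  -0.0203  0.0669]
0.0 [ 0.2 -0.3  0.9] [ 0.    -0.001  0.004] world [ 0.5763 -0.02    0.066 ]
-0.05 [-2.7  0.5  0.9] [ 0.    -0.001  0.054] world [ 0.5732 -0.0203  0.066 ]
```

A force of 3.6 N at the predicted θ≈0 suggests the stop. I'll press slightly more to confirm, then withdraw outward and up.

```bash
python3 -m jog '[[[-2,0,0],[0,0,0],0],[[-2,0,0],[0,0,0],0]]'; python3 -m jog '[[[8,0,0],[0,0,0],0],[[20,0,0],[0,0,0],0],[[30,0,-10],[0,0,0],0],[[30,0,-40],[0,0,0],0],[[10,0,-75],[0,0,0],0],[[-20,0,-110],[0,0,0],0],[[-50,0,-140],[0,0,0],0],[[-80,0,-170],[0,0,0],0],[[-80,0,-190],[0,0,0],0],[[-80,0,-190],[0,0,0],0],[[-80,0,-190],[0,0,0],0]]'; python3 look.py 8; python3 - <<'E'
import pickle;from h import *
o,c,p,d=pickle.load(open("w8.pkl","rb"))
b=blobs(p,'red',(100,0,400,290))[0];k=onplane(c,*b[1],.060);print(b[:2],k.round(4))
v=k[:2]-[.5684,.0405];print(np.hypot(*v), np.arctan2(v@[.9825,-.186],-(v@[.186,.9825])))
for b in blobs(p,'copper',(100,0,400,290))[:2]:print(b[:2],onplane(c,*b[1],.042).round(4))
for b in blobs(p,'brass',(100,0,400,290))[:2]:print(b[:2],onplane(c,*b[1],.036).round(4))
E
```

```text
time_s: 10.2
eef_pos: [0.5757, -0.0202, 0.0674]
eef_rot: [0.0, 0.996, -0.09, 0.002]
wrist_force: [7.0, -0.6, -4.6]
opening: -0.003
time_s: 11.12
eef_pos: [0.497, -0.0057, 0.259]
eef_rot: [0.001, 0.996, -0.09, 0.004]
wrist_force: [0.2, 0.2, -0.2]
opening: -0.001
[ 0.497  -0.0057  0.259 ] [ 8.000e-04  9.959e-01 -8.990e-02  4.300e-03] 11.1167 [ 0.16  0.19 -0.24] -0.0012742730802534738
[[-0.178 -0.952 -0.247  0.56 ]
 [-0.984  0.173  0.043 -0.017]
 [ 0.002  0.251 -0.968  0.388]
 [ 0.     0.     0.     1.   ]]
(202, [273.6, 127.65]) [ 0.5576 -0.016   0.06  ]
0.057485443774276966 -0.002249194546932465
(372, [263.17, 185.84]) [0.4997 0.0061 0.042 ]
(21, [279.0, 130.48]) [ 0.5537 -0.0209  0.042 ]
(1228, [293.18, 127.67]) [ 0.5537 -0.0361  0.036 ]
```

View pics/w8.png

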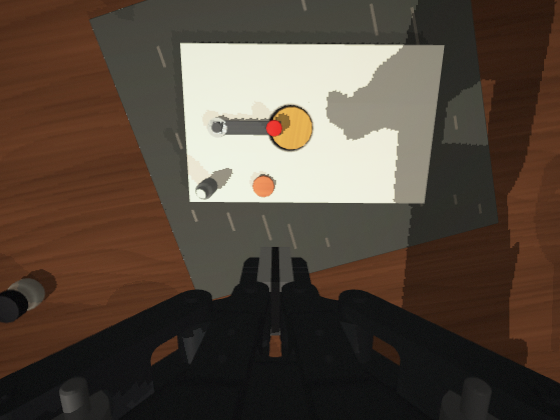

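The final view shows the keeper closed over the seated blank, with the knob at (274,128) and the blank at (292,128). Copper (263,186) and the upright punch (207,188) are where they were, and the arm is clear.

```bash
python3 -c "
from bench import *
print(hand_in())"
```

```text
the job is handed in; nothing more can be done
None
```

I pushed the blank into the recess with the closed fingertips, then swung the keeper round to its stop by its knob. The arm is drawn back well above the block, and I handed the job in at about 11 s (no verdict is given).

- **Blank:** before I closed the keeper, its top measured 0.0360 m against 0.0360 m for the deck. It was level to about 0.002 rad and about 1 mm from the recess centre. After closing, the knob hides part of it, so I didn't measure its height again. It still looks seated in the last picture.
- **Keeper:** I measured its angle at about 0.00 rad. The push force rose to 7 N sideways with almost no movement, so it is on its stop.
- **Bystanders:** the copper disc read within about 0.2 mm of where it started. The punch is still upright and looks unmoved, but I did not measure it. The arm went nowhere near the pliers, cutters, hammer, jar or brush, and I did not measure them again.
- **Checks that disagreed:** a first plane fit on the blank showed a steep tilt, caused by stray depth readings at its edge; leaving those out gave the level result above. A circle fit to the recess during the push was also off by about 3 mm, because only part of the rim showed; the block-corner measurement agreed with the final seating.

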